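# Level the pigment balance by moving a tin into the spare seat

## Task

The two pans of the studio balance are uneven. Move tins from pan to pan until both pans sit level, with all four tins standing upright in ring seats, their feet fully down on the pan floor, and let go of everything. The balance is delicate, so never press or wrench it hard, and leave the tape roll and the mug where they are.

Things in the scene. Friction and masses are not known exactly. Their poses are not given: they have to be found in the camera images.
- balance: grey two-pan balance, fixed to the table; foot 170 by 290 mm, 16 mm high. Origin: centre of its underside on the table; z up, y from the right pan to the left pan, x along the pans (roughly away from the robot). The pans' stems stand 110 mm either side in y. A pointer and a white plate at the middle (-x side) show the level.
- pan_left: the left pan (balance's +y side): aluminium tray 206 x 68 mm (x, y), 4 mm thick, 6 mm lip. Origin: on top of its floor over the stem; the floor runs from x = -95 to +107 mm. Axes as the balance's: it never tilts, only rises and sinks. Level: origin 90 mm above the table; travel 9 mm up or down to hard stops; the right pan moves oppositely. Sprung: 0.15 N per mm, 6.5 mm per 100 g difference.
- pan_right: the right pan (balance's -y side): aluminium tray 206 x 68 mm (x, y), 4 mm thick, 6 mm lip. Origin: on top of its floor over the stem; the floor runs from x = -95 to +107 mm. Axes as the balance's: it never tilts, only rises and sinks. Level: origin 90 mm above the table; travel 9 mm up or down to hard stops; the left pan moves oppositely. Sprung: 0.15 N per mm, 6.5 mm per 100 g difference.
- pan_left_fixed (a point): centre of the mouth of the middle fixed seat of the left pan (pan x = 0); a second fixed seat is 62 mm from it towards -x of the pan. A seat is an open steel ring 10 mm high, 39 mm inside and 47 mm outside diameter, the pan's floor being its bottom. Axes as the balance's.
- pan_right_fixed (a point): centre of the mouth of the middle fixed seat of the right pan (pan x = 0); a second fixed seat is 62 mm from it towards -x of the pan. A seat is an open steel ring 10 mm high, 39 mm inside and 47 mm outside diameter, the pan's floor being its bottom. Axes as the balance's.
- pan_left_spare (a point): point on the left pan's floor, 68 mm to +x of its origin: middle of the range where the empty spare seat (same ring) may be clamped. Its true centre is 4 to 12 mm from here along pan x, one way or the other (y = 0), not measured: look or feel for it. A tin pushed lightly down on the ring sinks the pan; over the hole the pan springs back up around the tin. Rings resist light pushes.
- pan_right_spare (a point): point on the right pan's floor, 68 mm to +x of its origin: middle of the range where the empty spare seat (same ring) may be clamped. Its true centre is 4 to 12 mm from here along pan x, one way or the other (y = 0), not measured: look or feel for it. A tin pushed lightly down on the ring sinks the pan; over the hole the pan springs back up around the tin. Rings resist light pushes.
- big_tin: plain closed aluminium tin, the fat one: a foot 36 mm in diameter and 16 mm high, above it a body 58 mm in diameter, 75 mm tall in all; about 342 g, as much as the three slim tins together. Origin: centre of its underside; z up. Each pan starts with two tins, in its two fixed seats, shared out at random.
- short_tin: plain closed aluminium tin, upright cylinder 36 mm in diameter, 48 mm tall, about 98 g, with a flat lid. Origin: centre of its underside; z up.
- medium_tin: plain closed aluminium tin, upright cylinder 36 mm in diameter, 56 mm tall, about 114 g, with a flat lid. Origin: centre of its underside; z up.
- tall_tin: plain closed aluminium tin, upright cylinder 36 mm in diameter, 64 mm tall, about 130 g, with a flat lid. Origin: centre of its underside; z up.
- tape_roll: bystander: black roll of tape lying flat, 100 mm across, 76 mm hole, 25 mm high. Origin: centre of its underside.
- mug: bystander: white mug, 80 mm across, 90 mm high, handle to its +y. Origin: centre of its underside.
Mind the look-alikes: they are no part of the job. What is shaped like the medium_tin but blue, green or pink is not meant.

How it is judged:
At the end, for the whole second after the job is handed in: Both pans level (each pan floor 90 mm above the table, within 2.5 mm) and at rest; all four tins upright (within 3.5 degrees) in seats of the pans, their undersides on the pan floor (within 3 mm), at rest (height (world z) of pan_left between 0.0875 and 0.0925 m and height (world z) of pan_right between 0.0875 and 0.0925 m and ((z of big_tin in the frame of pan_left between -0.003 and 0.003 m and y of big_tin in the frame of pan_left between -0.01 and 0.01 m and x of big_tin in the frame of pan_left between -0.08 and 0.1 m) or (z of big_tin in the frame of pan_right between -0.003 and 0.003 m and y of big_tin in the frame of pan_right between -0.01 and 0.01 m and x of big_tin in the frame of pan_right between -0.08 and 0.1 m)) and ((z of short_tin in the frame of pan_left between -0.003 and 0.003 m and y of short_tin in the frame of pan_left between -0.01 and 0.01 m and x of short_tin in the frame of pan_left between -0.08 and 0.1 m) or (z of short_tin in the frame of pan_right between -0.003 and 0.003 m and y of short_tin in the frame of pan_right between -0.01 and 0.01 m and x of short_tin in the frame of pan_right between -0.08 and 0.1 m)) and ((z of medium_tin in the frame of pan_left between -0.003 and 0.003 m and y of medium_tin in the frame of pan_left between -0.01 and 0.01 m and x of medium_tin in the frame of pan_left between -0.08 and 0.1 m) or (z of medium_tin in the frame of pan_right between -0.003 and 0.003 m and y of medium_tin in the frame of pan_right between -0.01 and 0.01 m and x of medium_tin in the frame of pan_right between -0.08 and 0.1 m)) and ((z of tall_tin in the frame of pan_left between -0.003 and 0.003 m and y of tall_tin in the frame of pan_left between -0.01 and 0.01 m and x of tall_tin in the frame of pan_left between -0.08 and 0.1 m) or (z of tall_tin in the frame of pan_right between -0.003 and 0.003 m and y of tall_tin in the frame of pan_right between -0.01 and 0.01 m and x of tall_tin in the frame of pan_right between -0.08 and 0.1 m)) and angle between each of big_tin, short_tin, medium_tin, tall_tin's own z axis and vertical below 0.06 rad and linear speed of each of big_tin, short_tin, medium_tin, tall_tin, pan_left, pan_right below 0.01 m/s); the robot touches nothing.
It fails at once if the left pan is loaded with more than 25 N in any direction (the tins' own weight, up to 5 N, included) (contact force between pan_left and anything else above 25 N).
It fails at once if the right pan is loaded with more than 25 N in any direction (the tins' own weight, up to 5 N, included) (contact force between pan_right and anything else above 25 N).
It fails at once if the tape roll is displaced by more than 30 mm (distance of tape_roll from where it was at the start of the episode above 0.03 m).
It fails at once if the mug is displaced by more than 30 mm (distance of mug from where it was at the start of the episode above 0.03 m).
It also fails if it takes over 51 s, if anything falls off the work surface, if the arm or the gripper's body presses on something with over 40 N, if the wrist force passes 120 N, or if a joint passes its speed limit or range.

## Robot

A 6-joint arm with a two-finger parallel gripper is mounted at the origin on the work surface. World frame = base frame: x ahead of the robot, y to its left, z up, the work surface at z = 0. Lengths are in m, angles in rad, forces in N, time in s.
With the tool pointing down it reaches from about 0.325 to 0.9 m from the base axis. Payload 6.1 kg.
Tool frame: the origin (TCP) lies at the very end of the fingers, on their centre line; the grasp point (between the pads) lies manip.hold_point_z behind it (manip.hold_point_z is the distance from the TCP to the grasp point, in m); z points along the fingers, y is the line along which they close (so a half turn about z gives the same grasp; the last joint's range is limited). The gripper opens to 87 mm and grips with 3 to 60 N. Pads are 19 mm wide; open, the fingers measure 117 mm over their backs; the gripper's body (75 mm by 190 mm) begins 51 mm behind the grasp point.
Start: joints at [-1.286, 0.22, 1.526, -0, 1.395, -0.126], TCP at [0.25, -0.573, 0.223] pointing down, gripper open.
Joint ranges: [-2.98, 2.98], [-0.91, 2.08], [0.09, 2.57], [-1.24, 4.39], [0.2, 2.65], [-2.68, 2.68]. Speed limits (rad/s): [2.57, 2.57, 3.01, 3.14, 3.14, 3.14].

## Interface

Orientations are given as a unit quaternion [w, x, y, z].
In Python, from workcell import manip gives the robot as it stands.
- The arm moves only by the tool step_arm, never from a script. Its argument "increments" is a list of rows, each a list of 2 entries, a list of its own where there are three numbers: the shift along the tool's x, y, z in units of 0.12 m (1.0 is 0.12 m), then the turn, a rotation vector about the tool's x, y, z in units of 45 degrees (1.0 is 45 degrees). A call has 1 to 5 rows; each row is the pose to reach, as a shift and turn from the pose commanded when the call began, along the tool's axes at that moment; what a row does not reach only later rows make up. A row lasts 1/10 s, in which the tool goes at most 50 mm and 8.59 degrees, less where a joint would pass 70% of its speed; a pose out of reach is approached as far as the arm can. A call with a number of a shift or a turn outside -1 to 1 is refused whole. A call with a gripper value outside its range is refused whole. "jaw" is the closure, from -1 (fully open) to 1 (shut), set as the call begins (left out, the last holds). The fingers move at their own pace and stop on an object; "squeeze" is the grip in N (left out, the last holds). Time passes only in rows, so rows that repeat a pose let the fingers close. It gives the time, the measured TCP pose, the force, the opening and the grip force at its end, in the units of the state.
- manip.sense(): the state, without advancing time (a new reading comes with each control period).
- manip.capture(name): name is "scene" or "top" or "wrist"; returns a dict with "color" (400x640x3 uint8, blue, green, red), "depth" (400x640 float32, m along the optical axis (not along the pixel's ray), 0 where there is no reading), "fx", "fy", "cx", "cy" (pixels), "view" (4x4, takes a point from world to camera coordinates). Camera axes: x right, y down, z forward; pixel columns grow to the right and rows downward; lengths in m; the calibration is good to about 2 mm. The wrist camera is an equidistant fisheye: a pixel r from the principal point sees the ray r / f radians off the axis. A picture is of the moment at which its call begins.
- manip.hand_in(): hands the job in; it is judged then, once.
The state is a dict: "time": time; "q": joint angles; "joint_vel": joint speeds; "joint_efforts": joint torques, N m; "position": TCP position; "ee_rot": TCP orientation; "wrist_force": force on the tool from outside, world axes, zero at the start; "wrist_torque": the same for the moment, N m; "finger_gap": opening from 0.0 (shut) to 1.0 (fully open); "finger_force": force on a finger pad.
Only numpy, scipy, OpenCV 4.12 (cv2) and the standard library are available. Lean on these libraries where they do the work, as an engineer would, in place of code of your own. Each camera call takes 0.05 s, during which the arm holds its last target. There are 200 camera calls.

## Working session

There is one attempt and no reset: what is moved stays moved. The work goes in short steps, Python scripts to look and compute and a tool call to move; the robot and the scene stay as the last step left them, time stands still between calls to the robot, and variables do not carry over. Pictures are saved under pics/ and viewed, at most 10 in all, crops included, and the job is handed in when it is done.

Besides the shell and the picture viewer there is one more tool, called after ">>>" as name([rows], argument=value, ...), one row to a line, values as JSON. step_arm: Moves the arm, as the interface text tells. Shifts and turns lie within -1 to 1; 1 stands for 0.12 m of shift or 45 degrees of turn. Its arguments: {"type":"object","properties":{"increments":{"type":"array","items":{"type":"array"}},"jaw":{"type":"number"},"squeeze":{"type":"number"}},"required":["increments"]}

```bash
mkdir -p pics
cat > h.py <<'E'
import numpy as np, cv2
from workcell import manip
def cloud(c):
    d=c["depth"]; v,u=np.mgrid[:d.shape[0],:d.shape[1]]
    P=np.stack([(u-c["cx"])/c["fx"]*d,(v-c["cy"])/c["fy"]*d,d],-1)
    V=np.array(c["view"]); return (P-V[:3,3])@V[:3,:3]
E
python3 - <<'E'
from h import *
for n in("scene","top"):
    c=manip.capture(n); cv2.imwrite(f"pics/{n}.png",c["color"]); np.savez(f"{n}.npz",**c)
    print(n,c["fx"],np.linalg.inv(c["view"])[:3,3].round(3))
s=manip.sense(); print(s["time"],s["position"],s["ee_rot"],s["wrist_force"],s["finger_gap"],manip.hold_point_z)
E
```

```text
scene 458.3335052735609 [0.763 0.417 0.935]
top 368.4768219607469 [ 0.468 -0.015  1.003]
0.1 [ 0.24942552 -0.57245375  0.22153353] [-8.80154545e-04  9.78976536e-01  2.03970982e-01 -7.90642463e-05] [ 0.67798339  0.26002343 -0.75197067] 0.9964589248106875 0.0187
```

View pics/top.png

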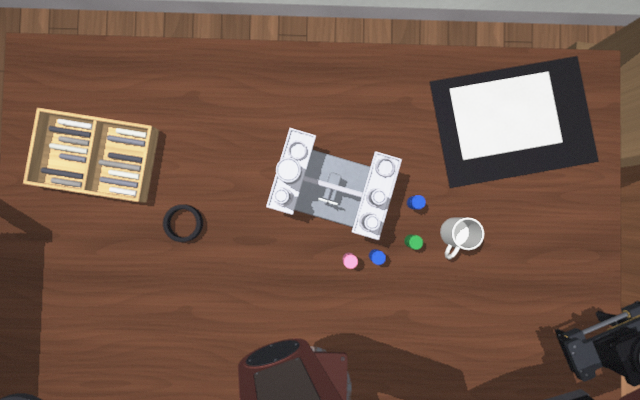

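View pics/scene.png

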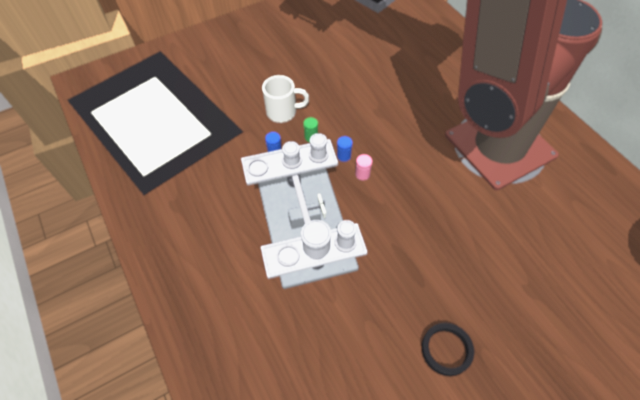

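The top view shows pan_left at (291,171) with the big tin (288,170), a slim tin (282,197) and an empty spare ring (299,151). pan_right at (378,196) holds two slim tins at (379,197) and (372,222), with an empty ring at (386,168). The blue, green and pink tins on the table are look-alikes. Moving the left slim tin to the right spare ring should level the balance.

Run:
```python
from h import *
c=dict(np.load("top.npz")); P=cloud(c)
cv2.imwrite("pics/topcrop.png",cv2.resize(c["color"][120:250,255:415],None,fx=4.5,fy=4.5,interpolation=cv2.INTER_CUBIC))
def blob(u,v,r,lo,hi):
    Q=P[v-r:v+r+1,u-r:u+r+1].reshape(-1,3); m=(Q[:,2]>lo)&(Q[:,2]<hi)
    (cx,cy),rad=cv2.minEnclosingCircle(Q[m][:,:2].astype(np.float32)); return m.sum(),np.median(Q[m],0).round(4),Q[m].mean(0).round(4),round(cx,4),round(cy,4),round(rad,4)
for n,u,v,r in(("big",288,170,14),("Lslim",282,197,9),("Rmid",379,197,9),("Rnear",372,222,9)):
    z=np.percentile(P[v-2:v+3,u-2:u+3,2],50); print(n,z.round(4),blob(u,v,r,z-.006,z+.006))
for n,u,v in(("Lsp",299,151),("Rsp",386,168)):
    print(n,P[v-1:v+2,u-1:u+2].reshape(-1,3).mean(0).round(4)); print((P[v-12:v+13,u,2]*1000).round(0)); print((P[v,u-12:u+13,2]*1000).round(0))
for lo,hi,us in((.07,.1,slice(262,322)),(.09,.12,slice(345,408))):
    Q=P[120:250,us].reshape(-1,3); m=(Q[:,2]>lo)&(Q[:,2]<hi)
    print(cv2.minAreaRect((Q[m][:,:2]*1000).astype(np.float32)),np.median(Q[m][:,2]))
```

```text
big 0.1575 (np.int64(479), array([0.5718, 0.0561, 0.1563]), array([0.5717, 0.0556, 0.1563]), 0.5721, 0.0559, 0.0292)
Lslim 0.1462 (np.int64(184), array([0.5123, 0.0721, 0.1455]), array([0.5121, 0.0719, 0.1455]), 0.5122, 0.0718, 0.0178)
Rmid 0.1476 (np.int64(185), array([ 0.5152, -0.1557,  0.1475]), array([ 0.5149, -0.156 ,  0.1474]), 0.5145, -0.1567, 0.0181)
Rnear 0.1559 (np.int64(187), array([ 0.4547, -0.1398,  0.1552]), array([ 0.4548, -0.1401,  0.1553]), 0.4551, -0.1405, 0.018)
Lsp [0.6276 0.0341 0.0803]
[83. 81. 91. 93. 82. 80. 79. 82. 80. 80. 80. 78. 80. 83. 82. 81. 80. 80.
 92. 91. 79. 81. 79. 82. 80.]
[80. 89. 82. 80. 78. 80. 83. 77. 81. 84. 81. 80. 80. 81. 80. 79. 82. 91.
 89. 80. 79. 80. 87. 89. 17.]
Rsp [ 0.5876 -0.1824  0.0983]
[101. 106. 107. 100. 100.  96.  97.  99.  99. 100. 100.  97.  98.  97.
  99. 100.  96.  98. 109. 110.  97.  97.  99. 100.  99.]
[101. 102. 108. 101.  98. 100.  98. 102.  98. 100.  99.  96.  98. 101.
 101.  98.  98. 100. 108. 109.  98.  98. 100. 104. 104.]
((570.2603759765625, 25.572265625), (127.81344604492188, 206.10096740722656), 74.91622161865234) 0.08174715458924245
((520.8176879882812, -158.15333557128906), (68.64076232910156, 206.18496704101562), 75.07649993896484) 0.09993561252759703
```

View pics/topcrop.png

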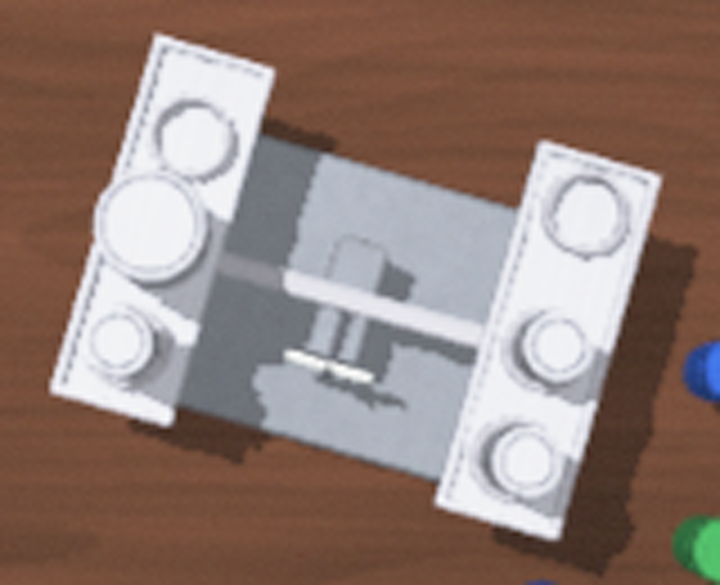

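The tin on the left is 64 mm tall (tall_tin: top 0.1455, floor 0.081), and the right pan has the short and medium tins. So I only need to move tall_tin to the right spare seat. Next I'll fit that ring.

Run:
```python
from h import *
from scipy.optimize import least_squares
c=dict(np.load("top.npz")); P=cloud(c)
a=np.radians(-15); X=np.array([np.cos(a),np.sin(a)]); Y=np.array([-X[1],X[0]])
for n,g,z0 in(("L",(.6276,.0341),.081),("R",(.5876,-.1824),.099)):
    Q=P.reshape(-1,3); d=np.hypot(*(Q[:,:2]-g).T); m=(d<.027)&(d>.014)&(Q[:,2]>z0+.0075)&(Q[:,2]<z0+.014)
    q=Q[m][:,:2]; f=least_squares(lambda p:np.hypot(*(q-p).T)-.0215,g,loss="soft_l1",f_scale=.002)
    print(n,m.sum(),f.x.round(4),"resid",np.abs(f.fun).mean().round(4))
    for o in((.5149,-.1558),(.5718,.0558)): print("  rel",((f.x-o)@X).round(4),((f.x-o)@Y).round(4))
# yaw from tins
print(np.degrees(np.arctan2(-.1560+.1401,.5149-.4548)),np.degrees(np.arctan2(.0557-.0719,.5717-.5121)))
t=np.array([.5121,.0719]); print("tall rel big",(t-[.5717,.0557])@X,(t-[.5717,.0557])@Y)
yaw=np.radians(23.54); tx=np.array([np.cos(yaw),np.sin(yaw)]); ty=np.array([tx[1],-tx[0]])
d=t-[.25,-.573]; print("shift to tall in tool units",(d@tx)/.12,(d@ty)/.12)
```

```text
L 58 [0.6292 0.0398] resid 0.001
  rel 0.0597 0.2185
  rel 0.0595 -0.0006
R 65 [ 0.5903 -0.1772] resid 0.0012
  rel 0.0784 -0.0011
  rel 0.0782 -0.2202
-14.818618669762897 -15.206300953286405
tall rel big -0.061762047777489296 0.0002223832977726797
shift to tall in tool units 4.148787658669112 -4.054603846513708
```

>>> step_arm([
  [[0.25,-0.25,0],[0,0,0.17]],
  [[0.5,-0.5,0],[0,0,0.34]],
  [[0.75,-0.75,0],[0,0,0.51]],
  [[1,-1,0],[0,0,0.68]],
  [[1,-1,0],[0,0,0.856]],
], jaw=-1, squeeze=12)

```text
time: 0.6
position: [0.3131, -0.4105, 0.2218]
ee_rot: [-0.001, 0.991, -0.131, -0.0]
wrist_force: [-0.7, -0.8, 0.3]
finger_gap: 1.003
finger_force: 0.0
```

```bash
cat >> h.py <<'E'
from scipy.spatial.transform import Rotation as R
def to(x,y,z,p=None):
    s=manip.sense(); r=R.from_quat(np.array(s["ee_rot"]),scalar_first=True)
    d=r.inv().apply(np.array([x,y,z])-s["position"])/.12
    X=r.as_matrix()
    des=R.from_matrix(np.array([[np.cos(-np.pi/12),np.sin(-np.pi/12),0],[np.sin(-np.pi/12),-np.cos(-np.pi/12),0],[0,0,-1]]))
    print("shift",d.round(3),"turn",((r.inv()*des).as_rotvec()/(np.pi/4)).round(3),"t",s["time"],"pos",np.round(s["position"],4),"F",np.round(s["wrist_force"],2),"gap",round(s["finger_gap"]*87,1),s["finger_force"])
E
python3 -c "
from h import *
to(.512,.072,.2)"
```

```text
shift [ 0.554 -4.314  0.194] turn [-0.004  0.001 -0.002] t 0.6 pos [ 0.3131 -0.4105  0.2218] F [-0.68 -0.77  0.27] gap 87.3 0.0
```

>>> step_arm([
  [[0.1,-0.4,0],[0,0,0]],
  [[0.15,-0.8,0],[0,0,0]],
  [[0.2,-1,0],[0,0,0]],
])

```text
time: 0.9
position: [0.3663, -0.3022, 0.222]
ee_rot: [-0.001, 0.992, -0.13, -0.0]
wrist_force: [0.4, -1.0, 0.1]
finger_gap: 1.0
finger_force: 0.0
```

>>> step_arm([
  [[0.1,-0.4,0],[0,0,0]],
  [[0.15,-0.8,0],[0,0,0]],
  [[0.2,-1,0],[0,0,0]],
])

```text
time: 1.2
position: [0.4205, -0.1924, 0.2222]
ee_rot: [-0.001, 0.992, -0.129, -0.0]
wrist_force: [-0.9, -0.2, -0.0]
finger_gap: 0.999
finger_force: 0.0
```

>>> step_arm([
  [[0,-0.4,0],[0,0,0]],
  [[0,-0.8,0],[0,0,0]],
  [[0,-1,0],[0,0,0]],
])

```text
time: 1.5
position: [0.4512, -0.0765, 0.2222]
ee_rot: [-0.001, 0.992, -0.129, -0.0]
wrist_force: [-0.9, -0.5, 0.2]
finger_gap: 1.001
finger_force: 0.0
```

>>> step_arm([
  [[0,-0.4,0],[0,0,0]],
  [[0,-0.8,0],[0,0,0]],
  [[0,-0.9,0],[0,0,0]],
])

```text
time: 1.8
position: [0.4792, 0.0285, 0.2223]
ee_rot: [-0.001, 0.992, -0.128, -0.0]
wrist_force: [-0.1, -0.7, 1.0]
finger_gap: 0.999
finger_force: 0.0
```

```bash
python3 -c "
from h import *
c=manip.capture('wrist'); cv2.imwrite('pics/w1.png',c['color'])
to(.512,.072,.106)"
```

```text
shift [ 0.172 -0.421  0.969] turn [-0.002  0.001  0.006] t 1.85 pos [0.4792 0.0282 0.2222] F [-0.53  0.57  0.4 ] gap 86.5 0.0
```

>>> step_arm([
  [[0.172,-0.42,0],[0,0,0]],
  [[0.172,-0.42,0.1],[0,0,0]],
  [[0.172,-0.42,0.2],[0,0,0]],
  [[0.172,-0.42,0.2],[0,0,0]],
])

```text
time: 2.25
position: [0.5098, 0.0667, 0.1956]
ee_rot: [0.001, 0.991, -0.131, -0.003]
wrist_force: [0.0, -0.3, -0.0]
finger_gap: 0.997
finger_force: 0.0
```

```bash
python3 -c "
from h import *
c=manip.capture('wrist'); cv2.imwrite('pics/w1.png',c['color']); np.savez('w1.npz',**c)
print(c['fx'],c['cx'],c['cy'],np.linalg.inv(c['view']).round(3))
to(.512,.072,.106)"
```

```text
309.70691628693146 322.0806488322257 195.44358987810816 [[-0.26  -0.932 -0.253  0.577]
 [-0.966  0.251  0.067  0.049]
 [ 0.001  0.262 -0.965  0.357]
 [ 0.     0.     0.     1.   ]]
shift [ 0.004 -0.048  0.756] turn [ 0.002  0.005 -0.001] t 2.3 pos [0.5104 0.0666 0.1968] F [ 0.65 -0.05 -0.35] gap 87.0 0.0
```

View pics/w1.png

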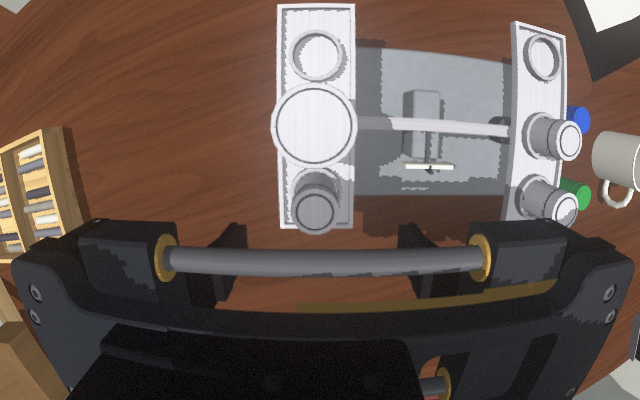

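The wrist view shows the tall tin's lid at (315,212), the big tin at (314,125), and the right spare ring at (543,57). The fingers straddle the tin, about 5 mm short in y, as the pose reading says.

```bash
cat >> h.py <<'E'
def wcloud(c):
    d=c["depth"]; v,u=np.mgrid[:d.shape[0],:d.shape[1]]
    x=(u-c["cx"])/c["fx"]; y=(v-c["cy"])/c["fy"]; th=np.hypot(x,y)+1e-9; k=np.tan(th)/th
    P=np.stack([x*k*d,y*k*d,d],-1); V=np.array(c["view"]); return (P-V[:3,3])@V[:3,:3]
E
python3 -c "
from h import *
c=dict(np.load('w1.npz')); P=wcloud(c)
def b(u,v,r,n):
    Q=P[v-r:v+r+1,u-r:u+r+1].reshape(-1,3); z=np.median(P[v-3:v+4,u-3:u+4,2]); Q=Q[abs(Q[:,2]-z)<.004]
    (x,y),rad=cv2.minEnclosingCircle(Q[:,:2].astype(np.float32)); print(n,z.round(4),Q.mean(0).round(4),round(x,4),round(y,4),round(rad,4))
b(315,212,26,'tall');b(314,125,46,'big');b(569,141,22,'short');b(565,208,22,'med')
Q=P[25:90,515:570].reshape(-1,3); print(np.median(Q[:,2]))
from scipy.optimize import least_squares
g=np.array([.5903,-.1772]); d=np.hypot(*(Q[:,:2]-g).T); m=(d<.029)&(d>.013)&(Q[:,2]>.105)&(Q[:,2]<.114); q=Q[m][:,:2]
print(m.sum(),least_squares(lambda p:np.hypot(*(q-p).T)-.0215,g,loss='soft_l1',f_scale=.002).x.round(4))
"
```

```text
tall 0.1456 [0.5122 0.0717 0.1452] 0.5116 0.0716 0.0183
big 0.1566 [0.5714 0.0557 0.1563] 0.5713 0.0559 0.0292
short 0.1472 [ 0.5147 -0.1541  0.1468] 0.5135 -0.1559 0.0187
med 0.1555 [ 0.4573 -0.1391  0.1549] 0.4536 -0.1404 0.0192
0.09938331680394291
511 [ 0.5895 -0.1758]
```

>>> step_arm([
  [[0.004,-0.046,0],[0,0,0]],
  [[0.004,-0.046,0.15],[0,0,0]],
  [[0.004,-0.046,0.4],[0,0,0]],
  [[0.004,-0.046,0.6],[0,0,0]],
  [[0.004,-0.046,0.6],[0,0,0]],
])

```text
time: 2.8
position: [0.5113, 0.0727, 0.1237]
ee_rot: [0.0, 0.991, -0.131, -0.003]
wrist_force: [-0.3, -0.7, -0.0]
finger_gap: 0.997
finger_force: 0.0
```

```bash
python3 -c "
from h import *
to(.512,.0718,.106)"
```

```text
shift [0.008 0.006 0.147] turn [ 0.002  0.007 -0.001] t 2.8 pos [0.5113 0.0727 0.1237] F [-0.29 -0.71 -0.04] gap 86.8 0.0
```

>>> step_arm([
  [[0.006,0.004,0.07],[0,0,0]],
  [[0.006,0.004,0.14],[0,0,0]],
  [[0.006,0.004,0.14],[0,0,0]],
])

```text
time: 3.1
position: [0.5144, 0.0724, 0.1096]
ee_rot: [0.0, 0.991, -0.131, -0.0]
wrist_force: [-0.2, 0.8, 0.1]
finger_gap: 0.997
finger_force: 0.0
```

>>> step_arm([
  [[0,0,0],[0,0,0]],
  [[0,0,0],[0,0,0]],
  [[0,0,0],[0,0,0]],
  [[0,0,0],[0,0,0]],
  [[0,0,0],[0,0,0]],
], jaw=1, squeeze=10)

```text
time: 3.6
position: [0.5146, 0.0726, 0.1099]
ee_rot: [-0.0, 0.991, -0.13, 0.0]
wrist_force: [0.2, 0.0, 0.0]
finger_gap: 0.628
finger_force: 0.0
```

>>> step_arm([
  [[0,0,0],[0,0,0]],
  [[0,0,0],[0,0,0]],
  [[0,0,0],[0,0,0]],
])

```text
time: 3.9
position: [0.5145, 0.0724, 0.1098]
ee_rot: [0.0, 0.991, -0.13, -0.0]
wrist_force: [-0.9, -0.2, 0.0]
finger_gap: 0.412
finger_force: 10.0
```

>>> step_arm([
  [[0,0,-0.05],[0,0,0]],
  [[0,0,-0.15],[0,0,0]],
  [[0,0,-0.4],[0,0,0]],
  [[0,0,-0.7],[0,0,0]],
  [[0,0,-0.9],[0,0,0]],
], squeeze=15)

```text
time: 4.4
position: [0.5154, 0.0726, 0.2214]
ee_rot: [-0.0, 0.991, -0.13, 0.002]
wrist_force: [0.4, 0.2, -1.2]
finger_gap: 0.409
finger_force: 15.0
```

>>> step_arm([
  [[0,0.1,0],[0,0,0]],
  [[0,0.3,0],[0,0,0]],
  [[0,0.6,0],[0,0,0]],
  [[0,0.9,0],[0,0,0]],
  [[0,1,0],[0,0,0]],
])

```text
time: 4.9
position: [0.4818, -0.0461, 0.2168]
ee_rot: [0.001, 0.991, -0.132, -0.001]
wrist_force: [-0.8, -0.8, -0.7]
finger_gap: 0.416
finger_force: 15.0
```

```bash
python3 -c "
from h import *
to(.592,-.1771,.155)"
```

```text
shift [1.172 0.814 0.514] turn [ 0.002  0.002 -0.003] t 4.9 pos [ 0.4818 -0.0461  0.2168] F [-0.76 -0.84 -0.73] gap 36.2 14.99618734465912
```

>>> step_arm([
  [[0.25,0.2,0],[0,0,0]],
  [[0.5,0.4,0],[0,0,0]],
  [[0.75,0.6,0],[0,0,0]],
  [[0.95,0.75,0],[0,0,0]],
  [[1,0.81,0],[0,0,0]],
])

```text
time: 5.4
position: [0.5749, -0.1705, 0.2166]
ee_rot: [-0.0, 0.991, -0.131, -0.0]
wrist_force: [0.0, 0.8, -1.5]
finger_gap: 0.411
finger_force: 15.0
```

>>> step_arm([
  [[0.1,0,0],[0,0,0]],
  [[0.165,0,0.1],[0,0,0]],
  [[0.165,0,0.3],[0,0,0]],
  [[0.165,0,0.35],[0,0,0]],
  [[0.165,0,0.35],[0,0,0]],
])

```text
time: 5.9
position: [0.5917, -0.1722, 0.1732]
ee_rot: [-0.001, 0.992, -0.13, -0.002]
wrist_force: [-0.1, 0.3, -1.5]
finger_gap: 0.407
finger_force: 15.0
```

```bash
python3 -c "
from h import *
c=manip.capture('top'); np.savez('t2.npz',**c)
to(.592,-.1771,.145); P=cloud(c)
Q=P[120:260,340:420].reshape(-1,3); m=(Q[:,2]>.09)&(Q[:,2]<.112); print(np.median(Q[m][:,2]))
cv2.imwrite('pics/t2.png',cv2.resize(c['color'][110:250,330:450],None,fx=4,fy=4,interpolation=cv2.INTER_CUBIC))
c=manip.capture('wrist'); np.savez('w2.npz',**c); cv2.imwrite('pics/w2.png',c['color'])
"
```

```text
shift [0.005 0.037 0.249] turn [-0.001  0.003  0.001] t 5.95 pos [ 0.5926 -0.1727  0.1749] F [ 0.2  -0.15 -2.12] gap 35.3 14.995630451012403
0.09937699908786805
```

View pics/w2.png

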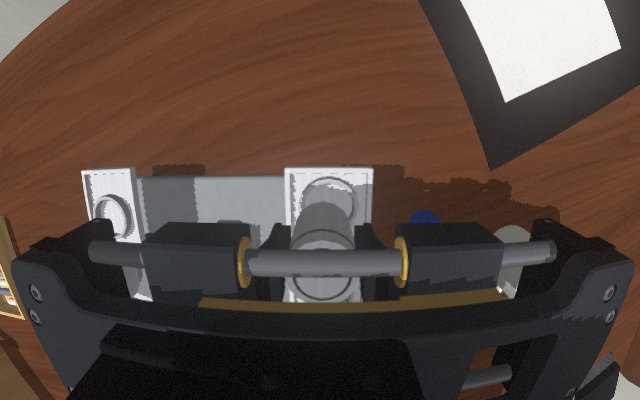

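The wrist view shows the held tin at about (323,235) and the far arc of the right spare ring at (329,190). That puts the tin about 4 mm off in y, so I'll correct it and lower to just above the ring.

>>> step_arm([
  [[0.003,0.034,0],[0,0,0]],
  [[0.003,0.034,0.1],[0,0,0]],
  [[0.003,0.034,0.23],[0,0,0]],
  [[0.003,0.034,0.23],[0,0,0]],
  [[0.003,0.034,0.23],[0,0,0]],
])

```text
time: 6.5
position: [0.5918, -0.1771, 0.1467]
ee_rot: [-0.0, 0.991, -0.13, -0.001]
wrist_force: [0.3, -0.2, -1.9]
finger_gap: 0.409
finger_force: 15.0
```

```bash
cat > fit.py <<'E'
from h import *
from scipy.optimize import least_squares
def fits():
    c=manip.capture('wrist'); P=wcloud(c); a=np.radians(-15); X=np.array([np.cos(a),np.sin(a)]); Y=np.array([-X[1],X[0]])
    Q=P[100:300,270:390].reshape(-1,3); Q=Q[np.isfinite(Q).all(1)]; g=np.array([.590,-.1765]); d=np.hypot(*(Q[:,:2]-g).T)
    fl=Q[(d>.024)&(d<.04)&(Q[:,2]<.115)&(Q[:,2]>.075)]; zf=np.median(fl[:,2]) if len(fl) else np.nan
    r=Q[(d>.017)&(d<.027)&(Q[:,2]>zf+.0075)&(Q[:,2]<zf+.0125)][:,:2]
    t=Q[(d<.025)&(Q[:,2]>zf+.016)&(Q[:,2]<.175)]; t=t[t[:,2]<t[:,2].max()-.006][:,:2]
    F=lambda q,R:least_squares(lambda p:np.hypot(*(q-p).T)-R,g,loss='soft_l1',f_scale=.001).x
    pr,pt=F(r,.0215),F(t,.018); e=pr-pt
    print("floor",zf.round(4),len(r),len(t),"ring",pr.round(4),"tin",pt.round(4),"ring-tin X,Y mm",(e@X*1e3).round(2),(e@Y*1e3).round(2))
E
python3 -c "
from fit import *
fits(); to(.592,-.1771,.14)"
```

```text
floor 0.0988 646 1926 ring [ 0.59  -0.177] tin [ 0.5889 -0.1764] ring-tin X,Y mm 1.18 -0.32
shift [-0.004 -0.001  0.063] turn [-0.     0.001  0.   ] t 6.55 pos [ 0.5924 -0.1773  0.1476] F [-0.22  0.94 -1.81] gap 36.0 14.995629019103944
```

>>> step_arm([
  [[0.007,0.001,0.03],[0,0,0]],
  [[0.007,0.001,0.07],[0,0,0]],
  [[0.007,0.001,0.11],[0,0,0]],
  [[0.007,0.001,0.15],[0,0,0]],
  [[0.007,0.001,0.18],[0,0,0]],
])

```text
time: 7.05
position: [0.5933, -0.1777, 0.1259]
ee_rot: [-0.0, 0.991, -0.13, -0.0]
wrist_force: [0.0, -0.4, -1.2]
finger_gap: 0.407
finger_force: 15.0
```

```bash
python3 -c "
from fit import *
fits(); to(.592,-.1771,.12)"
```

```text
floor 0.0976 707 4131 ring [ 0.5895 -0.1768] tin [ 0.5911 -0.1771] ring-tin X,Y mm -1.62 -0.16
shift [-0.009 -0.002  0.045] turn [-0.     0.002  0.   ] t 7.1 pos [ 0.593  -0.1776  0.1254] F [-1.06 -0.6  -1.93] gap 35.8 14.994802095461637
```

>>> step_arm([
  [[-0.003,0,0.02],[0,0,0]],
  [[-0.005,0,0.04],[0,0,0]],
  [[-0.005,0,0.055],[0,0,0]],
  [[-0.005,0,0.055],[0,0,0]],
])

```text
time: 7.5
position: [0.5929, -0.1776, 0.1199]
ee_rot: [-0.0, 0.991, -0.13, 0.0]
wrist_force: [0.4, 0.6, -0.5]
finger_gap: 0.41
finger_force: 15.0
```

```bash
python3 -c "
from fit import *
fits(); to(.592,-.1771,.12)"
```

```text
floor 0.0914 718 4595 ring [ 0.5895 -0.1768] tin [ 0.5907 -0.1771] ring-tin X,Y mm -1.26 -0.09
shift [-0.009 -0.002 -0.   ] turn [-0. -0.  0.] t 7.55 pos [ 0.5929 -0.1776  0.12  ] F [ 0.88 -0.11 -0.49] gap 35.8 14.994545860681683
```

The pan floor is following the tin down (91 mm), so it is seated. Releasing gently now.

>>> step_arm([
  [[0,0,0],[0,0,0]],
  [[0,0,0],[0,0,0]],
  [[0,0,0],[0,0,0]],
  [[0,0,0],[0,0,0]],
  [[0,0,0],[0,0,0]],
], jaw=0.2)

```text
time: 8.05
position: [0.5929, -0.1777, 0.12]
ee_rot: [0.0, 0.991, -0.13, 0.0]
wrist_force: [0.7, 0.7, 0.3]
finger_gap: 0.414
finger_force: 15.0
```

>>> step_arm([
  [[0,0,-0.1],[0,0,0]],
  [[0,0,-0.3],[0,0,0]],
  [[0,0,-0.6],[0,0,0]],
  [[0,0,-0.9],[0,0,0]],
  [[0,0,-1],[0,0,0]],
])

```text
time: 8.55
position: [0.5949, -0.1785, 0.2457]
ee_rot: [0.001, 0.991, -0.13, 0.004]
wrist_force: [0.8, 0.1, -0.1]
finger_gap: 0.41
finger_force: 15.0
```

>>> step_arm([
  [[0.3,0,-0.1],[0,0,0]],
  [[0.6,0,-0.2],[0,0,0]],
  [[0.9,0,-0.3],[0,0,0]],
  [[1,0,-0.3],[0,0,0]],
  [[1,0,-0.3],[0,0,0]],
])

```text
time: 9.05
position: [0.7096, -0.2089, 0.2741]
ee_rot: [-0.0, 0.991, -0.13, -0.001]
wrist_force: [-1.0, 0.3, -1.6]
finger_gap: 0.414
finger_force: 15.0
```

Run:
```python
from h import *
c=manip.capture("scene"); cv2.imwrite("pics/s3.png",cv2.resize(c["color"][110:310,200:400],None,fx=3,fy=3,interpolation=cv2.INTER_CUBIC))
P=cloud(c).reshape(-1,3); to(.6,-.18,.2)
a=np.radians(-15); X=np.array([np.cos(a),np.sin(a)]); Y=np.array([-X[1],X[0]])
for n,o in(("R",(.5149,-.1558)),("L",(.5717,.0557))):
    q=(P[:,:2]-o)@np.array([X,Y]).T; m=(abs(q[:,1])<.032)&(q[:,0]>-.095)&(q[:,0]<.107)&(P[:,2]>.07)&(P[:,2]<.11)
    h,e=np.histogram(P[m,2],bins=np.arange(.075,.11,.001)); print(n,"floor mode",e[h.argmax()],np.median(P[m,2]))
    for x in(-.062,0,.077):
        k=(np.hypot(q[:,0]-x,q[:,1])<.014); print("  seat",x,np.median(P[k,2]).round(4))
```

```text
shift [-0.933  0.004  0.619] turn [-0.     0.004  0.   ] t 9.1 pos [ 0.7085 -0.2086  0.2739] F [-1.06  0.29 -1.29] gap 35.9 14.995186238083988
R floor mode 0.09800000000000002 0.09982699819507126
  seat -0.062 0.1537
  seat 0 0.1465
  seat 0.077 0.0951
L floor mode 0.081 0.08271875059847345
  seat -0.062 0.0817
  seat 0 0.1577
  seat 0.077 0.0819
```

View pics/s3.png

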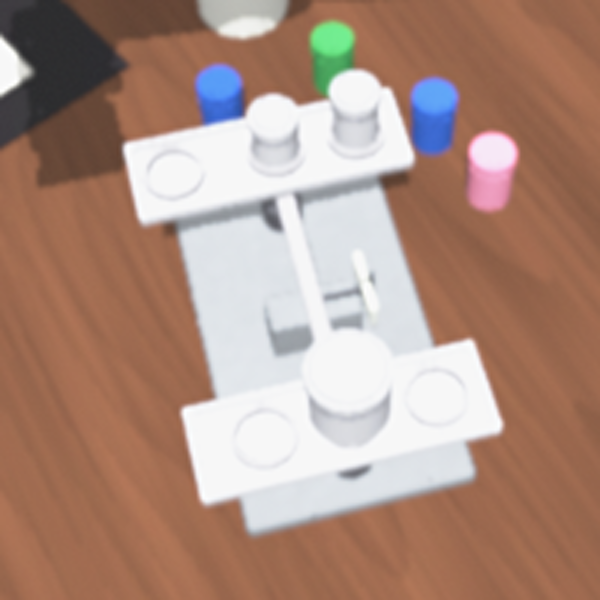

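The view shows the right spare ring at (175,172) empty. My jaw value of 0.2 means about 35 mm, so the tin was never released and is still in the gripper. I'll retrace the same path and open it properly.

>>> step_arm([
  [[-0.3,0,0.1],[0,0,0]],
  [[-0.6,0,0.2],[0,0,0]],
  [[-0.9,0,0.3],[0,0,0]],
  [[-1,0,0.6],[0,0,0]],
  [[-1,0,0.8],[0,0,0]],
], jaw=1)

```text
time: 9.6
position: [0.5892, -0.1763, 0.178]
ee_rot: [-0.0, 0.991, -0.13, -0.001]
wrist_force: [0.2, -1.2, -1.9]
finger_gap: 0.405
finger_force: 15.0
```

>>> step_arm([
  [[0,0,0.1],[0,0,0]],
  [[0,0,0.2],[0,0,0]],
  [[0,0,0.25],[0,0,0]],
  [[0,0,0.25],[0,0,0]],
])

```text
time: 10.0
position: [0.5928, -0.1777, 0.1495]
ee_rot: [-0.0, 0.991, -0.13, -0.0]
wrist_force: [-0.0, 0.6, -1.3]
finger_gap: 0.411
finger_force: 15.0
```

```bash
python3 -c "
from fit import *
fits(); to(.5929,-.1776,.12)"
```

```text
floor 0.0989 619 1784 ring [ 0.5899 -0.1769] tin [ 0.5899 -0.1769] ring-tin X,Y mm 0.06 -0.07
shift [-0.003 -0.001  0.252] turn [ 0.    -0.001  0.   ] t 10.05 pos [ 0.5932 -0.1778  0.1503] F [-0.54 -0.41 -0.47] gap 35.6 14.995321200694889
```

Same xy, and the tin is centred over the ring. Lowering.

>>> step_arm([
  [[0,0,0.05],[0,0,0]],
  [[0,0,0.1],[0,0,0]],
  [[0,0,0.14],[0,0,0]],
  [[0,0,0.17],[0,0,0]],
  [[0,0,0.2],[0,0,0]],
])

```text
time: 10.55
position: [0.5928, -0.1776, 0.1256]
ee_rot: [-0.0, 0.991, -0.13, -0.0]
wrist_force: [-0.1, 0.3, -0.0]
finger_gap: 0.41
finger_force: 15.0
```

>>> step_arm([
  [[0,0,0.02],[0,0,0]],
  [[0,0,0.04],[0,0,0]],
  [[0,0,0.05],[0,0,0]],
  [[0,0,0.05],[0,0,0]],
])

```text
time: 10.95
position: [0.5929, -0.1776, 0.1199]
ee_rot: [0.0, 0.991, -0.13, 0.0]
wrist_force: [-0.8, -0.4, -0.7]
finger_gap: 0.413
finger_force: 15.0
```

```bash
python3 -c "
from fit import *
fits(); to(.5929,-.1776,.12)"
```

```text
floor 0.0914 710 4556 ring [ 0.5896 -0.1769] tin [ 0.5907 -0.1771] ring-tin X,Y mm -1.13 -0.1
shift [-0. -0.  0.] turn [-0. -0.  0.] t 11.0 pos [ 0.5929 -0.1777  0.12  ] F [-0.91 -0.26  0.3 ] gap 35.6 14.994392017833889
```

Floor is at 91 mm again, so the tin is seated. Opening to about 60 mm this time.

>>> step_arm([
  [[0,0,0],[0,0,0]],
  [[0,0,0],[0,0,0]],
  [[0,0,0],[0,0,0]],
  [[0,0,0],[0,0,0]],
  [[0,0,0],[0,0,0]],
], jaw=-0.6)

```text
time: 11.5
position: [0.5929, -0.1777, 0.12]
ee_rot: [0.0, 0.991, -0.13, 0.0]
wrist_force: [0.8, -0.0, -0.2]
finger_gap: 0.756
finger_force: 0.0
```

>>> step_arm([
  [[0,0,-0.1],[0,0,0]],
  [[0,0,-0.3],[0,0,0]],
  [[0,0,-0.6],[0,0,0]],
  [[0,0,-0.9],[0,0,0]],
  [[0,0,-1],[0,0,0]],
])

```text
time: 12.0
position: [0.595, -0.1785, 0.2461]
ee_rot: [0.001, 0.991, -0.13, 0.004]
wrist_force: [0.6, 0.5, 0.2]
finger_gap: 0.799
finger_force: 0.0
```

>>> step_arm([
  [[0.3,0,-0.1],[0,0,0]],
  [[0.6,0,-0.2],[0,0,0]],
  [[0.9,0,-0.3],[0,0,0]],
  [[1,0,-0.3],[0,0,0]],
  [[1,0,-0.3],[0,0,0]],
])

```text
time: 12.5
position: [0.7098, -0.209, 0.2749]
ee_rot: [-0.0, 0.991, -0.13, -0.0]
wrist_force: [-0.1, -0.3, -0.6]
finger_gap: 0.803
finger_force: 0.0
```

Run:
```python
from h import *
c=manip.capture("scene"); cv2.imwrite("pics/s4.png",cv2.resize(c["color"][110:310,200:400],None,fx=3,fy=3,interpolation=cv2.INTER_CUBIC))
P=cloud(c).reshape(-1,3); to(.6,-.18,.2)
a=np.radians(-15); X=np.array([np.cos(a),np.sin(a)]); Y=np.array([-X[1],X[0]])
for n,o in(("R",(.5149,-.1558)),("L",(.5717,.0557))):
    q=(P[:,:2]-o)@np.array([X,Y]).T; m=(abs(q[:,1])<.032)&(q[:,0]>-.095)&(q[:,0]<.107)&(P[:,2]>.07)&(P[:,2]<.11)
    h,e=np.histogram(P[m,2],bins=np.arange(.075,.11,.001)); print(n,"floor mode",e[h.argmax()],np.median(P[m,2]))
    for x in(-.062,0,.077):
        k=(np.hypot(q[:,0]-x,q[:,1])<.014); print("  seat",x,np.median(P[k,2]).round(4))
```

```text
shift [-0.936  0.004  0.624] turn [-0.     0.002  0.001] t 12.55 pos [ 0.7087 -0.2086  0.2747] F [-0.73  0.53  0.69] gap 69.4 0.0
R floor mode 0.08900000000000001 0.0920270647005125
  seat -0.062 0.1432
  seat 0 0.1383
  seat 0.077 0.1516
L floor mode 0.09000000000000001 0.0912615855636803
  seat -0.062 0.0899
  seat 0 0.1662
  seat 0.077 0.09
```

View pics/s4.png

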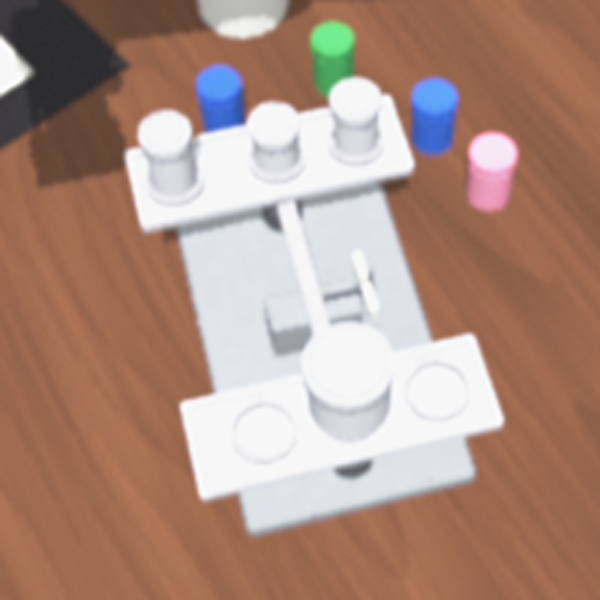

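The tall tin now stands in the right spare seat at (168,160), its top about 64 mm above the floor. Both pans read about 90 mm, and the gripper is clear.

>>> step_arm([
  [[0,0,0],[0,0,0]],
  [[0,0,0],[0,0,0]],
  [[0,0,0],[0,0,0]],
  [[0,0,0],[0,0,0]],
  [[0,0,0],[0,0,0]],
])

```text
time: 13.05
position: [0.7086, -0.2086, 0.2763]
ee_rot: [0.0, 0.991, -0.13, 0.0]
wrist_force: [-0.3, 0.4, 0.2]
finger_gap: 0.8
finger_force: 0.0
```

```bash
python3 -c "
from workcell import manip
print(manip.hand_in())"
```

```text
the job is handed in; nothing more can be done
None
```

I moved tall_tin to the right pan's spare seat and handed in at about 13 s, with both pans reading about 90 mm, all four tins standing in seats and the gripper clear; my first release failed (jaw not opened enough), so I seated the tin a second time, and the hand-in returned no verdict.

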